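# Park the pastel box between wet rails

## Robot

A 7-joint arm with a two-finger parallel gripper is mounted at the origin on the work surface. World frame = base frame: x ahead of the robot, y to its left, z up, the work surface at z = 0. Lengths are in m, angles in rad, forces in N, time in s.
With the tool pointing down it reaches from about 0.425 to 0.875 m from the base axis. Payload 4.7 kg.
Tool frame: the origin (TCP) lies at the very end of the fingers, on their centre line; the grasp point (between the pads) lies 19 mm behind it; z points along the fingers, y is the line along which they close (so a half turn about z gives the same grasp; the last joint's range is limited). The gripper opens to 87 mm and grips with 3 to 60 N. Pads are 19 mm wide; open, the fingers measure 117 mm over their backs; the gripper's body (75 mm by 190 mm) begins 51 mm behind the grasp point.
Start: joints at [1.236, 0.321, -0.07, 1.45, 0.023, 1.371, -0.057], TCP at [0.222, -0.611, 0.223] pointing down, gripper open.
Joint ranges: [-2.86, 2.86], [-0.3, 2.09], [-1.38, 1.24], [0.06, 2.45], [-1.56, 4.7], [0.09, 2.05], [-2.69, 2.69]. Speed limits (rad/s): [2.57, 2.57, 3.14, 3.14, 3.14, 3.14, 3.14].

## Interface

Orientations are given as a rotation vector (axis times angle).
In Python, from bench import ctrl, imaging, ticket gives the robot as it stands.
- The arm moves only by the tool jog_arm, never from a script. Its argument "rows" is text: rows parted by semicolons, each of 7 numbers parted by spaces: the shift along the tool's x, y, z in cm, then the turn, a rotation vector about the tool's x, y, z in rad, then the closure, from -1 (fully open) to 1 (shut), so that 0 is half open. A call has 1 to 5 rows; each row shifts and turns the commanded pose from where the row before left it, along the tool's axes as they then stand; what a row does not reach is not made up. A row lasts 1/8 s, in which the tool goes at most 62.5 mm and 10.7 degrees, less where a joint would pass 70% of its speed; a pose out of reach is approached as far as the arm can. A call with a gripper value outside its range is refused whole. The fingers move at their own pace and stop on an object; "force" is the grip in N (left out, the last holds). Time passes only in rows, so rows that do not move let the fingers close. It gives the time, the measured TCP pose, the force, the opening and the grip force at its end, in the units of the state.
- ctrl.get_state(): the state, without advancing time (a new reading comes with each control period).
- imaging.get_image(name): name is "scene" or "side" or "wrist"; returns a dict with "img" (384x512x3 uint8, blue, green, red), "vertical_fov" (degrees; the focal length in pixels is half the picture's height over the tangent of half this angle, whatever the lens; pixels are square), "cx", "cy" (the principal point, pixels), "origin" and "orientation" of the camera in the world. Camera axes: x right, y down, z forward; pixel columns grow to the right and rows downward; lengths in m; the calibration is good to about 2 mm. A picture is of the moment at which its call begins. There is no depth.
- ticket.close_job(): hands the job in; it is judged then, once.
The state is a dict: "time": time; "joint_positions": joint angles; "qd": joint speeds; "joint_torque": joint torques, N m; "position": TCP position; "tool_rot": TCP orientation; "ft_force": force on the tool from outside, world axes, zero at the start; "torque": the same for the moment, N m; "grip_width": opening from 0.0 (shut) to 1.0 (fully open); "grip_force": force on a finger pad.
Only numpy, scipy, OpenCV 4.12 (cv2) and the standard library are available. Lean on these libraries where they do the work, as an engineer would, in place of code of your own. Each camera call takes 0.05 s, during which the arm holds its last target. There are 200 camera calls.

## Task

The two white guide rails are still wet with paint. Push the blue pastel box along the board, down the lane between the rails, until it rests square against the dark wooden stop at the end, with neither the box nor the robot touching a rail. Only push it, never pick it up or tip it, and leave the mug, the paint tin and the brush jar where they stand.

Things in the scene. Friction and masses are not known exactly. Their poses are not given: they have to be found in the camera images.
- lane: Fixed plywood board 465 x 180 mm on the table, top at 12 mm. Origin: at table height under the lane's mouth, midway between the rails; x runs down the lane to the stop, y to its left, z up. The bare apron is x = -245 to 0 mm; the lane between the rails x = 0 to 200 mm, 122 mm wide (y = -61 to 61 mm); the stop's face is at x = 200 mm.
- rail_left: Fixed white rail with wet paint, 200 mm long (its x, parallel to the lane), 14 mm wide, 16 mm high, its top 28 mm above the table. Origin: centre of its underside, on the board's top, at y = +68 mm of the lane, halfway along.
- rail_right: The same on the other side, at y = -68 mm of the lane.
- stop_face (a point): Middle of the face of the dark wooden stop that closes the lane's end; the stop is fixed, 150 mm wide, 18 mm thick, its top 47 mm above the table. It may be touched.
- pastel_box: Loose closed blue carton, coloured stripes on its lid: 130 mm long (x), 96 wide (y), 65 high, 0.35 to 0.7 kg, slides with ordinary friction. Origin: centre of its underside, on the board (box top 77 mm above the table). Starts on the apron, its x within 0.25 rad of the lane's, up to 25 mm off the middle line. Home: origin at x = 135 mm of the lane.
- mug: Yellow mug with a handle, 76 mm across, 85 mm high, standing loose on the table beside the lane, to be left alone. Origin: centre of its underside.
- paint_tin: White paint tin with a red band, 72 mm across, 85 mm high, standing loose on the table beside the lane, to be left alone. Origin: centre of its underside.
- brush_jar: Terracotta-coloured jar 72 mm across and 90 mm high with brushes sticking up to about 200 mm, standing loose on the table beyond the stop, to be left alone. Origin: centre of its underside.
Things that resemble listed ones, but are neither listed nor needed, are in the scene too. What is meant by the pastel_box is not green or turquoise, and is the smaller of those in its own colour.

How it is judged:
By the outcome, as a careful person would: the job done as asked, in the order asked, and still so for the second after the job is handed in, with the robot touching nothing.
It also fails if it takes over 70 s, if anything falls off the work surface, if the arm or the gripper's body presses on something with over 40 N, if the wrist force passes 120 N, or if a joint passes its speed limit or range.

## Working session

There is one attempt and no reset: what is moved stays moved. The work goes in short steps, Python scripts to look and compute and a tool call to move; the robot and the scene stay as the last step left them, time stands still between calls to the robot, and variables do not carry over. Pictures are saved under pics/ and viewed, at most 10 in all, crops included, and the job is handed in when it is done.

Besides the shell and the picture viewer there is one more tool, called after "Emit:" as name(argument=value, ...), one argument or row to a line, values as JSON. jog_arm: Moves the arm, as the interface text tells. Its arguments: {"type":"object","properties":{"rows":{"type":"string"},"force":{"type":"number"}},"required":["rows"]}

```bash
mkdir -p pics; cat > h.py <<'E'
import numpy as np, cv2
from bench import ctrl, imaging, ticket
from scipy.spatial.transform import Rotation as R
def grab(n,f):
    d=imaging.get_image(n); cv2.imwrite('pics/'+f+'.png',d['img']); np.save('pics/'+f+'.npy',d,allow_pickle=True); return d
def load(f): return np.load('pics/'+f+'.npy',allow_pickle=True).item()
def rot(d):
    o=np.array(d['orientation'],float)
    return o if o.shape==(3,3) else (R.from_rotvec(o) if o.size==3 else R.from_quat(o)).as_matrix()
def onplane(d,u,v,z):
    f=d['img'].shape[0]/2/np.tan(np.radians(d['vertical_fov'])/2)
    r=rot(d)@np.array([(u-d['cx'])/f,(v-d['cy'])/f,1]); o=np.array(d['origin'])
    return (o+r*(z-o[2])/r[2])
def proj(d,p):
    f=d['img'].shape[0]/2/np.tan(np.radians(d['vertical_fov'])/2)
    c=rot(d).T@(np.array(p)-d['origin']); return c[0]/c[2]*f+d['cx'],c[1]/c[2]*f+d['cy']
E
python3 - <<'E'
from h import *
a=grab('scene','s1');b=grab('side','d1');c=grab('wrist','w1')
for d in (a,b,c): print(d['vertical_fov'],d['cx'],d['cy'],d['origin'],d['orientation'])
print(ctrl.get_state())
big=np.hstack([a['img'],b['img']]); cv2.imwrite('pics/both.png',cv2.resize(big,(800,300)))
E
```

```text
54.92456791175715 252.6580800690719 191.65420776194662 [1.60973861 0.25824083 0.71073034] [-1.49251052 -1.80274205  0.97232899]
56.27916028183491 259.0345282449143 184.52239131551002 [0.5399106  0.99099113 0.58900523] [-0.0892953   2.69180589 -1.54203586]
60.341016786759646 255.17915357677512 192.15245421700786 [ 0.29703423 -0.58369026  0.38326631] [ 2.36735288 -1.65622926 -0.24582606]
{'time': 0.15, 'joint_positions': array([ 1.23609674,  0.32164129, -0.07009552,  1.45142795,  0.02258329,
        1.37080989, -0.05690977]), 'qd': array([ 2.58367290e-03, -4.95883704e-04,  1.02587486e-05, -2.66467034e-03,
        1.41802682e-03, -6.79178201e-05,  2.07496066e-03]), 'joint_torque': array([-6.19198690e-04, -4.91797006e+01, -4.04983135e-01, -3.12875891e+01,
       -6.39359979e-02,  4.05208825e-02,  1.04949074e-04]), 'position': array([ 0.22196826, -0.61045893,  0.22170361]), 'tool_rot': array([-3.09249002e+00, -5.44900344e-01,  5.15091908e-04]), 'ft_force': array([-0.12913333,  0.09307172, -0.00439539]), 'torque': array([-0.01626801, -0.02600962, -0.0038305 ]), 'grip_force': 0.0, 'grip_width': 0.9966893318076855}
```

View pics/s1.png

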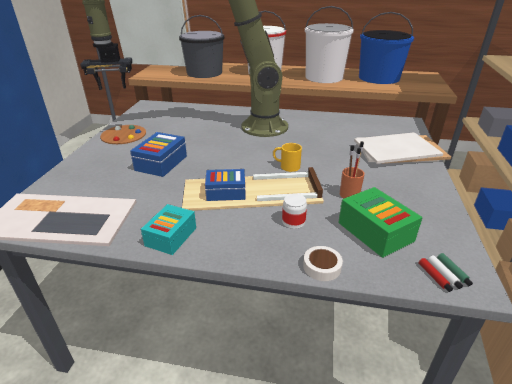

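View pics/d1.png

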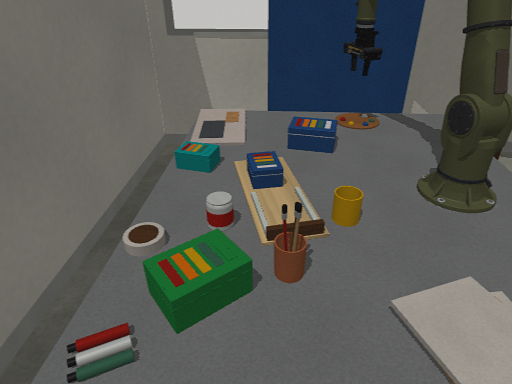

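The scene view shows two blue boxes: A at scene (226,185) / side (265,170), standing on the board, and B at scene (160,153) / side (312,134), larger and on the table. The others are turquoise (169,228) and green (380,220). A fits: it is blue, the smaller of the two blue ones, and on the apron. I'll confirm it in enlarged crops.

```bash
python3 - <<'E'
from h import *
a=load('s1')['img'];b=load('d1')['img']
cv2.imwrite('pics/s1c.png',cv2.resize(a[140:240,175:335],(800,500),interpolation=cv2.INTER_CUBIC))
cv2.imwrite('pics/d1c.png',cv2.resize(b[142:242,225:335],(660,600),interpolation=cv2.INTER_CUBIC))
E
```

```text
(no output)
```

View pics/s1c.png

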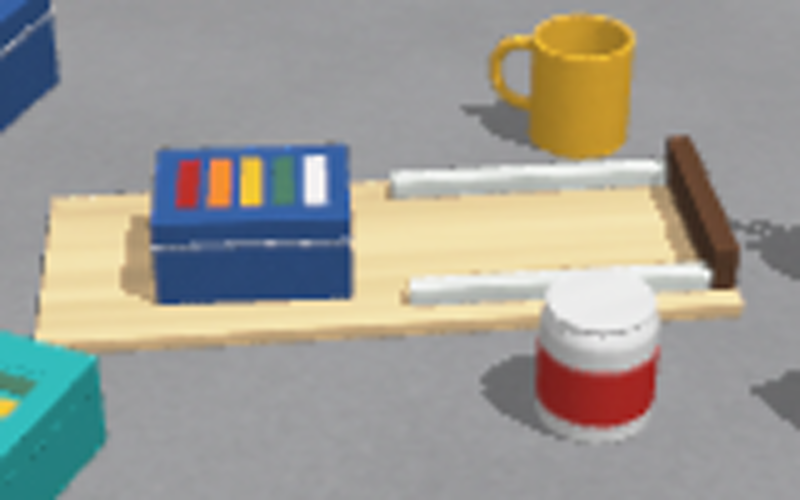

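View pics/d1c.png

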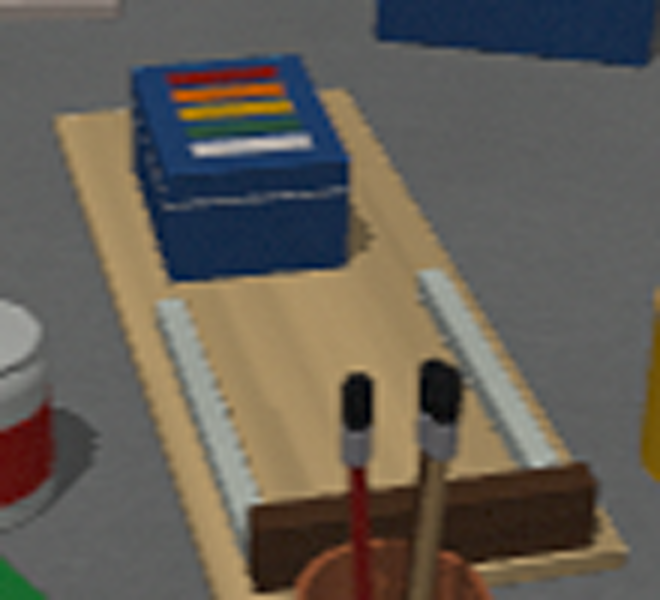

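The crops confirm box A: blue, striped lid, smaller, on the apron. In the scene crop its lid corners are at (157,150), (349,146), (351,222) and (152,228); the stop's face top runs from (668,140) to (718,248). Next I'll fit the lane and box poses from both views.

```bash
cat > fit.py <<'E'
from h import *
from scipy.optimize import least_squares
S,D=load('s1'),load('d1')
s=lambda u,v:(S,(u+.5)/5-.5+175,(v+.5)/5-.5+140)
t=lambda u,v:(D,(u+.5)/6-.5+225,(v+.5)/6-.5+142)
lane=[(s(52,197),-245,90,12),(s(37,343),-245,-90,12),(s(742,293),220,-90,12),(s(668,140),200,75,47),(s(718,250),200,-75,47),
(t(56,118),-245,-90,12),(t(343,90),-245,90,12),(t(627,550),220,90,12),(t(250,508),200,-75,47),(t(588,463),200,75,47)]
box=[(s(157,150),-65,48,77),(s(349,146),65,48,77),(s(351,222),65,-48,77),(s(152,228),-65,-48,77),(s(156,303),-65,-48,12),(s(352,297),65,-48,12),
(t(133,70),-65,-48,77),(t(300,57),-65,48,77),(t(347,160),65,48,77),(t(158,178),65,-48,77),(t(172,279),65,-48,12),(t(347,262),65,48,12)]
def res(p,L):
    c,n=np.cos(p[2]),np.sin(p[2]); o=[]
    for (d,u,v),x,y,z in L:
        w=[p[0]+(c*x-n*y)/1e3,p[1]+(n*x+c*y)/1e3,z/1e3+p[3]]
        q=proj(d,w); o+=[q[0]-u,q[1]-v]
    return np.array(o)
F=[]
for L in (lane,box):
    r=least_squares(res,[.6,0,1.57,0],args=(L,),loss='soft_l1'); F.append(r.x); print(r.x.round(4)); print(r.fun.round(1) if 0 else res(r.x,L).reshape(-1,2).round(1).tolist())
l,b=F; d=R.from_euler('z',-l[2]).as_matrix()[:2,:2]@(b[:2]-l[:2]); print('box in lane',d*1e3,'yaw',b[2]-l[2])
E
python3 fit.py
```

```text
[ 5.5840e-01  5.9100e-02  1.8513e+00 -8.0000e-04]
[[0.1, 0.1], [-0.4, 0.2], [0.8, 2.1], [-0.2, -1.0], [-0.4, -0.4], [-0.3, -0.1], [0.4, -0.2], [0.7, 0.2], [-0.5, 0.1], [0.1, -0.1]]
[ 5.9770e-01 -3.4500e-02  1.8011e+00 -4.0000e-04]
[[0.2, -0.3], [-0.2, -0.4], [0.0, -0.7], [-0.8, -0.8], [-0.0, 0.8], [0.2, 0.9], [-0.5, -0.5], [-0.1, -0.4], [0.5, 0.2], [0.9, -0.3], [-1.1, 1.3], [-0.1, 1.5]]
box in lane [-100.89207186  -11.84599512] yaw -0.05011409540323486
```

```bash
cat > go.py <<'E'
from h import *
L=np.array([.5584,.0591,1.8513])
Q=lambda a:np.array([[np.cos(a),-np.sin(a)],[np.sin(a),np.cos(a)]])
def where(st=None):
    st=st or ctrl.get_state(); p=np.array(st['position']); r=R.from_rotvec(st['tool_rot']); X=r.as_matrix()[:,0]
    e=Q(-L[2])@(p[:2]-L[:2]); print('lane mm',(e*1e3).round(1),'z',(p[2]*1e3).round(1),'yaw err',round(np.arctan2(X[1],X[0])-L[2],4),'tilt',r.as_matrix()[:2,2].round(4),'F',st['ft_force'].round(1),'t',st['time'],'w',round(st['grip_width'],2),'q',st['joint_positions'].round(2)); return p,r
def to(x,y,z,yaw=0):
    "print tool-frame shift (cm) and rotvec to the lane-frame target (mm)"
    p,r=where(); w=np.append(L[:2]+Q(L[2])@np.array([x,y])/1e3,z/1e3)
    g=R.from_euler('z',L[2]+yaw)*R.from_euler('x',np.pi)
    print('target world',w.round(3),'shift cm in tool',(r.inv().apply(w-p)*100).round(2),'shift cm in target tool',(g.inv().apply(w-p)*100).round(2),'turn',(r.inv()*g).as_rotvec().round(4))
E
python3 - <<'E'
from go import *
S,D=load('s1'),load('d1')
for n,d,u,v,z in [('jarbase S',S,351,195,0),('jarbase D',D,290,277,0),('tip D',D,285,207,.2),('tip D2',D,298,205,.2),('turq',S,170,222,.05),('bigblue',S,160,146,.08),('mug',S,291,168,0)]:
    w=onplane(d,u,v,z); print(n,w.round(3),(Q(-L[2])@(w[:2]-L[:2])).round(3))
to(-226,-12,180)
E
```

```text
jarbase S [0.519 0.386 0.   ] [ 0.325 -0.053]
jarbase D [0.514 0.395 0.   ] [ 0.336 -0.05 ]
tip D [0.531 0.412 0.2  ] [ 0.346 -0.072]
tip D2 [0.506 0.403 0.2  ] [ 0.345 -0.045]
turq [ 0.832 -0.138  0.05 ] [-0.266 -0.208]
bigblue [ 0.433 -0.332  0.08 ] [-0.341  0.228]
mug [0.371 0.165 0.   ] [0.154 0.15 ]
lane mm [-550.3  508.6] z 221.7 yaw err -1.5025 tilt [-0.0006  0.0014] F [-0.1  0.1 -0. ] t 0.15 w 1.0 q [ 1.24  0.32 -0.07  1.45  0.02  1.37 -0.06]
target world [ 0.632 -0.155  0.18 ] shift cm in tool [ 54.16 -28.79   4.21] shift cm in target tool [32.43 52.06  4.17] turn [-1.3000e-03 -1.1000e-03 -1.5025e+00]
```

Emit:
jog_arm(
  rows="5.4 -2.9 0 0 0 0 0;5.4 -2.9 0 0 0 0 0;5.4 -2.9 0 0 0 0 0;5.4 -2.9 0 0 0 0 0;5.4 -2.9 0 0 0 0 0",
)

```text
time: 0.78
position: [0.4273, -0.3807, 0.2225]
tool_rot: [3.094, 0.545, -0.0]
ft_force: [0.6, -0.2, 0.0]
grip_width: 0.543
grip_force: 0.0
```

Emit:
jog_arm(
  rows="5.4 -2.9 0 0 0 0 0;5.4 -2.9 0 0 0 0 0;5.4 -2.9 0 0 0 0 0;5.4 -2.9 0 0 0 0 0;5.4 -2.9 0 0 0 0 0",
)

```text
time: 1.4
position: [0.6314, -0.1525, 0.2223]
tool_rot: [3.094, 0.544, -0.0]
ft_force: [0.5, -0.8, 0.3]
grip_width: 0.492
grip_force: 0.0
```

Emit:
jog_arm(
  rows="0 0 0 0 0 -0.167 0;0 0 0 0 0 -0.167 0;0 0 0 0 0 -0.167 0;0 0 0 0 0 -0.167 0;0 0 0 0 0 -0.167 0",
)

```text
time: 2.02
position: [0.6302, -0.1538, 0.222]
tool_rot: [-2.602, -1.76, 0.001]
ft_force: [-0.4, -0.4, -0.1]
grip_width: 0.496
grip_force: 0.0
```

Emit:
jog_arm(
  rows="0 0 0 0 0 -0.167 0;0 0 0 0 0 -0.167 0;0 0 0 0 0 -0.167 0;0 0 0 0 0 -0.167 0;0 0 0 0 0 0 0",
)

```text
time: 2.65
position: [0.6303, -0.1539, 0.2221]
tool_rot: [-1.89, -2.508, 0.0]
ft_force: [-0.0, -0.0, -0.6]
grip_width: 0.503
grip_force: 0.0
```

```bash
python3 -c "
from go import *
to(-226,-12,40)"
```

```text
lane mm [-224.6  -10.1] z 222.1 yaw err -0.0015 tilt [-0.0007  0.0004] F [-0.  -0.  -0.6] t 2.65 w 0.5 q [ 0.7   0.39 -0.66  1.44  0.24  1.4   0.31]
target world [ 0.632 -0.155  0.04 ] shift cm in tool [-0.15  0.2  18.21] shift cm in target tool [-0.14  0.19 18.21] turn [-0.0006 -0.0006 -0.0015]
```

```bash
python3 -c "
from go import *
d=grab('wrist','w2');print(d['origin'],d['cx'],d['cy'],d['vertical_fov'])
cv2.imwrite('pics/w2b.png',cv2.resize(d['img'],(800,600),interpolation=cv2.INTER_CUBIC))"
```

```text
[ 0.60808424 -0.07738259  0.3838326 ] 255.17915357677512 192.15245421700786 60.341016786759646
```

View pics/w2b.png

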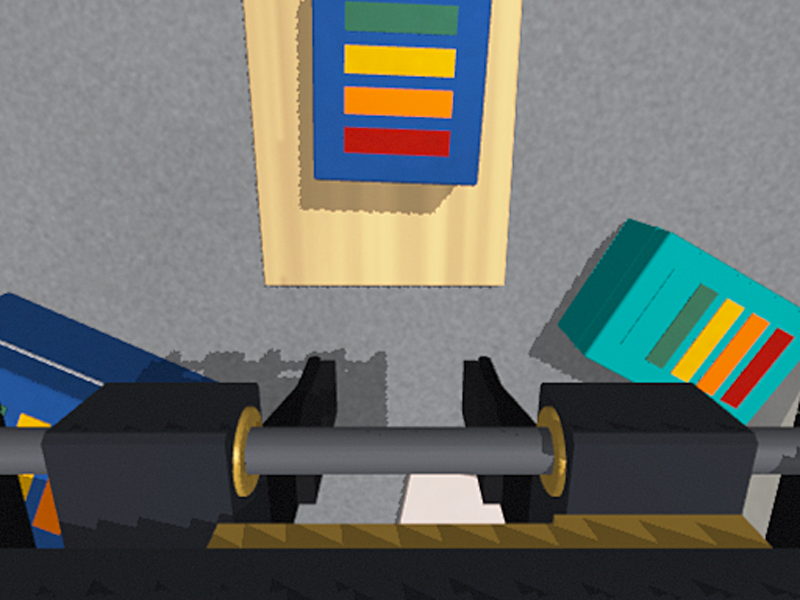

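The wrist view shows the board's end edge from (265,285) to (505,285) and the box lid's rear corners at (315,180) and (476,185). I'll use these to refine the poses.

```bash
python3 - <<'E'
from go import *
d=load('w2')
for n,u,v,z in [('bL',265,285,.012),('bR',505,285,.012),('eL',244,0,.012),('eR',522,0,.012),('xL',315,180,.077),('xR',477,185,.077),('xL2',313,2,.077),('xR2',491,2,.077)]:
    w=onplane(d,u/1.5625,v/1.5625,z); print(n,w.round(4),(Q(-L[2])@(w[:2]-L[:2])*1e3).round(1))
E
```

```text
bL [ 0.54   -0.2029  0.012 ] [-246.6   90.2]
bR [ 0.7122 -0.1533  0.012 ] [-246.7  -89. ]
eL [ 0.4886 -0.021   0.012 ] [-57.7  89.3]
eR [0.6595 0.0281 0.012 ] [-57.8 -88.6]
xL [ 0.5669 -0.1109  0.077 ] [-165.7   38.9]
xR [ 0.6582 -0.0876  0.077 ] [-168.6  -55.3]
xL2 [ 0.5447 -0.0217  0.077 ] [-73.9  35.5]
xR2 [0.6351 0.0043 0.077 ] [-73.9 -58.5]
```

Both views agree: the box's centre is at about (-102,-10) mm in the lane and it is yawed -0.035. I'll push it sideways on the apron with both fingertips to centre and square it, then push it down the lane.

Emit:
jog_arm(
  rows="4.1 2.5 0 0 0 0.17 0;4.1 2.5 0 0 0 0 0;0 0 0 0 0 0 0",
)

```text
time: 3.08
position: [0.6641, -0.0572, 0.2226]
tool_rot: [-2.087, -2.346, -0.005]
ft_force: [0.0, -0.2, 0.5]
grip_width: 0.498
grip_force: 0.0
```

```bash
python3 -c "
from go import *
to(-102,-88,180,-np.pi/2)"
```

```text
lane mm [-141.1  -69.4] z 222.6 yaw err -0.1638 tilt [0.0005 0.0036] F [ 0.  -0.2  0.5] t 3.075 w 0.5 q [ 0.53  0.43 -0.66  1.39  0.26  1.41 -0.01]
target world [ 0.671 -0.015  0.18 ] shift cm in tool [4.14 1.19 4.27] shift cm in target tool [ 1.86 -3.91  4.26] turn [-0.0017 -0.0035  1.407 ]
```

Emit:
jog_arm(
  rows="4.14 1.19 0 0 0 0 0;0 0 0 0 0 0.176 0;0 0 0 0 0 0.176 0;0 0 0 0 0 0.176 0;0 0 0 0 0 0.176 0",
)

```text
time: 3.7
position: [0.6705, -0.0227, 0.2223]
tool_rot: [2.78, 1.462, -0.001]
ft_force: [0.1, 0.7, 0.1]
grip_width: 0.5
grip_force: 0.0
```

Emit:
jog_arm(
  rows="0 0 1 0 0 0.176 0;0 0 1 0 0 0.176 0;0 0 1 0 0 0.176 0;0 0 1 0 0 0.176 0;0 0 0 0 0 0 0",
)

```text
time: 4.32
position: [0.6699, -0.0226, 0.1815]
tool_rot: [3.112, 0.427, -0.003]
ft_force: [-0.2, -0.6, -0.4]
grip_width: 0.499
grip_force: 0.0
```

```bash
python3 -c "
from go import *
to(-102,-88,40,-np.pi/2)"
```

```text
lane mm [-109.4  -84.6] z 181.5 yaw err -1.5782 tilt [-0.002 -0.001] F [-0.2 -0.6 -0.4] t 4.325 w 0.5 q [ 0.32  0.42 -0.43  1.44  0.18  1.33 -1.42]
target world [ 0.671 -0.015  0.04 ] shift cm in tool [ 0.37 -0.75 14.15] shift cm in target tool [ 0.34 -0.74 14.15] turn [ 0.0004  0.0022 -0.0074]
```

Emit:
jog_arm(
  rows="0.37 -0.75 4.7 0 0 -0.007 0;0 0 4.7 0 0 0 0;0 0 4.7 0 0 0 0;0 0 0 0 0 0 0",
)

```text
time: 4.82
position: [0.6689, -0.0141, 0.0377]
tool_rot: [-3.109, -0.442, 0.013]
ft_force: [1.0, -0.6, -0.3]
grip_width: 0.498
grip_force: 0.0
```

```bash
python3 -c "
from go import *
to(-102,-57.5,40,-np.pi/2)
d=grab('scene','s2');print(proj(d,ctrl.get_state()['position']))
e=grab('side','d2')
A=cv2.resize(d['img'][140:240,175:335],(800,500),interpolation=cv2.INTER_CUBIC);cv2.imwrite('pics/s2c.png',A)"
```

```text
lane mm [-100.9  -85.9] z 37.7 yaw err -1.5691 tilt [-0.0083 -0.0001] F [ 1.  -0.6 -0.3] t 4.825 w 0.5 q [ 0.29  0.54 -0.41  1.57  0.23  1.09 -1.47]
target world [ 0.642 -0.023  0.04 ] shift cm in tool [-2.84  0.11 -0.21] shift cm in target tool [-2.84  0.11 -0.23] turn [-0.0022  0.008   0.0017]
(np.float64(225.94789484636073), np.float64(197.9880973445857))
```

View pics/s2c.png

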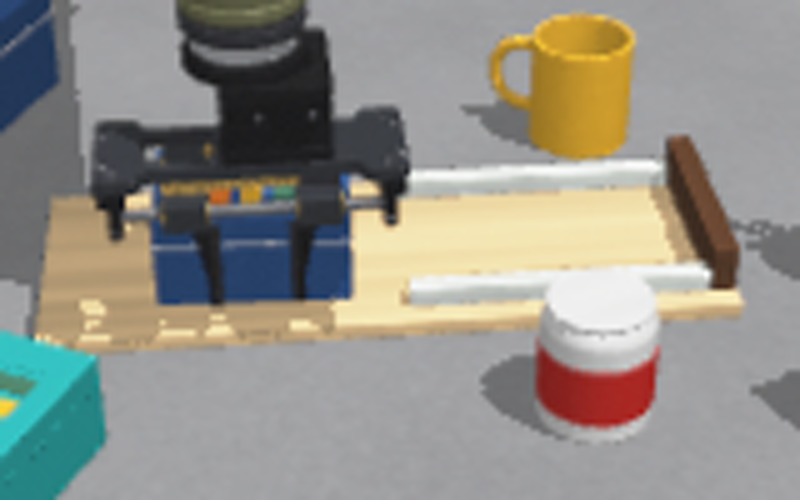

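Fingers hang beside the box's right side (scene crop (215,265) and (300,265)), clear of everything. I'll push sideways slowly.

Emit:
jog_arm(
  rows="-0.7 0 0 0 0 0 0;-0.5 0 0 0 0 0 0;-0.3 0 0 0 0 0 0;-0.3 0 0 0 0 0 0;-0.3 0 0 0 0 0 0",
)

```text
time: 5.55
position: [0.6529, -0.0184, 0.042]
tool_rot: [-3.11, -0.44, -0.004]
ft_force: [2.3, 1.9, -0.1]
grip_width: 0.507
grip_force: 1.6
```

Emit:
jog_arm(
  rows="-0.2 0 0 0 0 0 0;-0.2 0 0 0 0 0 0;-0.2 0 0 0 0 0 0;0 0 0 0 0 0 0",
)

```text
time: 6.05
position: [0.6466, -0.0202, 0.0419]
tool_rot: [-3.11, -0.44, -0.001]
ft_force: [3.0, 2.7, 2.0]
grip_width: 0.497
grip_force: 2.0
```

```bash
python3 -c "
from go import *
to(-102,-57.5,40,-np.pi/2)"
```

```text
lane mm [-100.6  -62.8] z 41.9 yaw err -1.5701 tilt [0.0009 0.0005] F [3.  2.7 2. ] t 6.05 w 0.5 q [ 0.32  0.49 -0.42  1.64  0.22  1.06 -1.45]
target world [ 0.642 -0.023  0.04 ] shift cm in tool [-0.53  0.14  0.19] shift cm in target tool [-0.53  0.14  0.19] turn [-0.0003 -0.001   0.0007]
```

Emit:
jog_arm(
  rows="-0.2 0 0 0 0 0 0;-0.2 0 0 0 0 0 0;-0.1 0 0 0 0 0 0;0 0 0 0 0 0 0",
)

```text
time: 6.55
position: [0.642, -0.0225, 0.0419]
tool_rot: [3.11, 0.439, 0.002]
ft_force: [4.9, 1.2, 2.3]
grip_width: 0.496
grip_force: 2.4
```

Emit:
jog_arm(
  rows="2 0 0 0 0 0 0;2 0 0 0 0 0 0;0 0 -5 0 0 0 0;0 0 -6 0 0 0 0;0 0 -3 0 0 0 0",
)

```text
time: 7.18
position: [0.6793, -0.0124, 0.1841]
tool_rot: [3.109, 0.438, -0.002]
ft_force: [-0.3, 0.1, -0.2]
grip_width: 0.498
grip_force: 0.0
```

Emit:
jog_arm(
  rows="0 4 0 0 0 -0.176 0;0 4 0 0 0 -0.176 0;0 3 0 0 0 -0.176 0;0 0 0 0 0 -0.176 0;0 0 0 0 0 -0.176 0",
)

```text
time: 7.8
position: [0.724, -0.1116, 0.1793]
tool_rot: [-2.622, -1.727, 0.01]
ft_force: [0.5, 0.8, -0.4]
grip_width: 0.497
grip_force: 0.0
```

Emit:
jog_arm(
  rows="0 0 -1 0 0 -0.176 0;0 0 -1 0 0 -0.176 0;0 0 -1 0 0 -0.176 0;0 0 -1 0 0 -0.163 0;0 0 0 0 0 0 0",
)

```text
time: 8.43
position: [0.7251, -0.1108, 0.2208]
tool_rot: [-1.891, -2.507, 0.005]
ft_force: [-0.1, -0.2, -0.2]
grip_width: 0.502
grip_force: 0.0
```

```bash
python3 -c "
from go import *
to(-226,0,220)"
```

```text
lane mm [-209.4 -113.2] z 220.8 yaw err -0.0021 tilt [-0.0032 -0.0012] F [-0.1 -0.2 -0.2] t 8.425 w 0.5 q [ 0.53  0.59 -0.67  1.18  0.35  1.49  0.19]
target world [ 0.621 -0.158  0.22 ] shift cm in tool [ -1.68 -11.31   0.12] shift cm in target tool [ -1.66 -11.32   0.08] turn [-0.0035  0.0003 -0.0021]
```

Emit:
jog_arm(
  rows="-0.8 -5.6 0 0 0 0 0;-0.8 -5.7 0 0 0 -0.002 0;0 0 0 0 0 0 0;0 0 0 0 0 0 0",
)

```text
time: 8.93
position: [0.6218, -0.1567, 0.2212]
tool_rot: [-1.889, -2.509, 0.001]
ft_force: [0.8, 0.2, -0.0]
grip_width: 0.499
grip_force: 0.0
```

```bash
python3 -c "
from go import *
where()
d=grab('wrist','w3')
cv2.imwrite('pics/w3b.png',cv2.resize(d['img'],(800,600),interpolation=cv2.INTER_CUBIC))"
```

```text
lane mm [-224.9   -1.2] z 221.2 yaw err -0.0002 tilt [-0.001  -0.0002] F [ 0.8  0.2 -0. ] t 8.925 w 0.5 q [ 0.74  0.38 -0.71  1.46  0.25  1.39  0.31]
```

View pics/w3b.png

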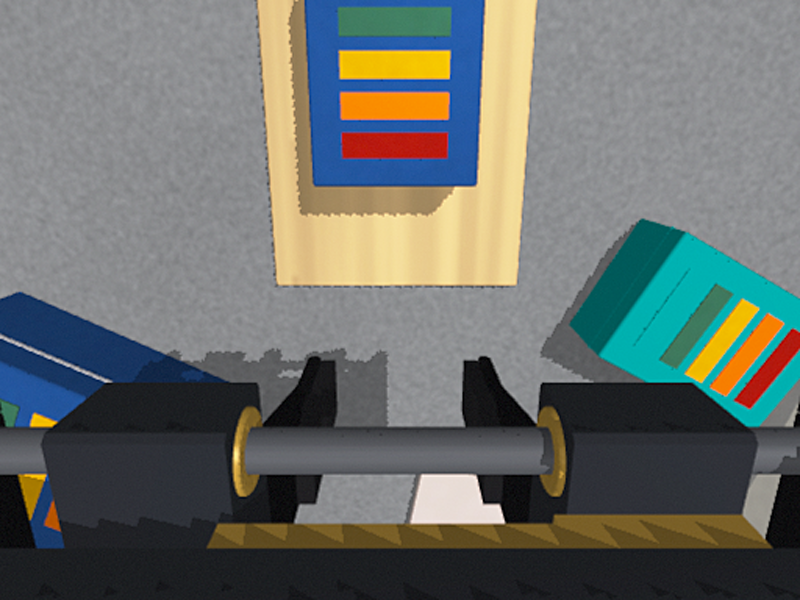

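The box now looks square and nearly centred: its rear edge runs (312,186)–(477,185) and the board's end (276,285)–(518,285).

```bash
python3 - <<'E'
from go import *
d=load('w3')
for n,u,v,z in [('bL',276,285,.012),('bR',518,285,.012),('eL',258,0,.012),('eR',537,0,.012),('xL',312,186,.077),('xR',477,185,.077),('xL2',305,2,.077),('xR2',483,2,.077)]:
    w=onplane(d,u/1.5625,v/1.5625,z); print(n,(Q(-L[2])@(w[:2]-L[:2])*1e3).round(1))
to(-205,0,40)
E
```

```text
bL [-246.9   90.7]
bR [-246.7  -89.5]
eL [-58.4  89.3]
eR [-58.3 -88.7]
xL [-169.5   49.7]
xR [-168.8  -46.1]
xL2 [-74.5  48.8]
xR2 [-74.5 -45. ]
lane mm [-224.2   -2.2] z 221.4 yaw err 0.0016 tilt [-0.0002  0.0004] F [ 1.2  0.6 -0. ] t 8.975 w 0.5 q [ 0.74  0.38 -0.71  1.45  0.25  1.39  0.31]
target world [ 0.615 -0.138  0.04 ] shift cm in tool [ 1.91 -0.21 18.14] shift cm in target tool [ 1.92 -0.22 18.14] turn [-0.0001 -0.0005  0.0016]
```

Emit:
jog_arm(
  rows="1 -0.2 6 0 0 0 0;0.9 -0.1 6 0 0 0 0;0 0 6 0 0 0 0;0 0 0 0 0 0 0",
)

```text
time: 9.48
position: [0.6107, -0.1367, 0.0365]
tool_rot: [-1.878, -2.506, 0.005]
ft_force: [-0.4, 0.0, 0.4]
grip_width: 0.502
grip_force: 0.0
```

Emit:
jog_arm(
  rows="1 0 0 0 0 0 0;0.8 0 0 0 0 0 0;0.5 0 0 0 0 0 0;0.5 0 0 0 0 0 0;0 0 0 0 0 0 0",
)

```text
time: 10.1
position: [0.6074, -0.1131, 0.0428]
tool_rot: [1.885, 2.509, 0.0]
ft_force: [1.8, -2.7, 1.6]
grip_width: 0.502
grip_force: 1.4
```

```bash
python3 -c "
from go import *
to(-175,1,40)"
```

```text
lane mm [-179.     0.6] z 42.8 yaw err 0.0018 tilt [ 0.0028 -0.0019] F [ 1.8 -2.7  1.6] t 10.1 w 0.5 q [ 0.68  0.49 -0.67  1.71  0.34  1.06  0.18]
target world [ 0.606 -0.109  0.04 ] shift cm in tool [ 0.4  -0.04  0.28] shift cm in target tool [ 0.4  -0.04  0.28] turn [0.0022 0.0026 0.0018]
```

Emit:
jog_arm(
  rows="0.5 0 0 0 0 0 0;0.8 0 0 0 0 0 0;0.8 0 0 0 0 0 0;0.8 0 0 0 0 0 0;0.8 0 0 0 0 0 0",
)

```text
time: 10.72
position: [0.5972, -0.08, 0.0427]
tool_rot: [1.887, 2.506, -0.003]
ft_force: [1.3, -7.0, 5.1]
grip_width: 0.498
grip_force: 3.6
```

Emit:
jog_arm(
  rows="0.8 0 0 0 0 0 0;0.8 0 0 0 0 0 0;0.8 0 0 0 0 0 0;0.8 0 0 0 0 0 0;0.4 0 0 0 0 0 0",
)

```text
time: 11.35
position: [0.5871, -0.0449, 0.0426]
tool_rot: [1.886, 2.507, -0.002]
ft_force: [1.4, -7.5, 4.8]
grip_width: 0.5
grip_force: 3.7
```

```bash
python3 -c "
from go import *
to(-100,1,40)
a=grab('scene','s3')['img'];b=grab('side','d3')['img']
A=cv2.resize(a[140:240,175:335],(480,300),interpolation=cv2.INTER_CUBIC);B=cv2.resize(b[142:242,225:335],(660,600),interpolation=cv2.INTER_CUBIC)
cv2.imwrite('pics/d3c.png',B);cv2.imwrite('pics/s3c.png',A)"
```

```text
lane mm [-107.9    1.2] z 42.6 yaw err 0.0005 tilt [ 0.0026 -0.0039] F [ 1.4 -7.5  4.8] t 11.35 w 0.5 q [ 0.61  0.44 -0.71  1.78  0.33  1.04  0.07]
target world [ 0.585 -0.037  0.04 ] shift cm in tool [0.79 0.02 0.26] shift cm in target tool [0.79 0.02 0.26] turn [0.0014 0.0045 0.0005]
```

View pics/d3c.png

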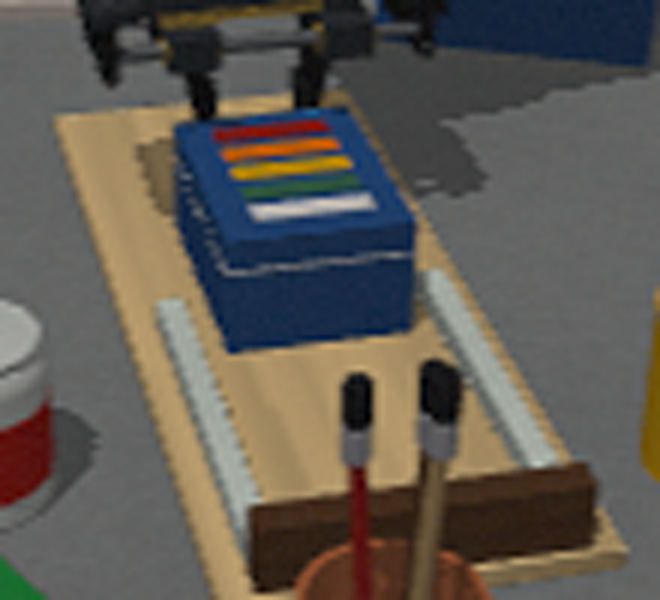

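```bash
python3 - <<'E'
from go import *
D=load('d3')
for n,u,v,z in [('boxR',230,351,.012),('boxL',412,329,.012),('topR',222,245,.077),('topL',413,217,.077),('topRr',175,127,.077),('topLr',348,107,.077),('railR start in top',185,300,.028),('railR end in',260,497,.028),('railL start in top',420,274,.028),('railL end in',528,466,.028)]:
    w=onplane(D,(u+.5)/6-.5+225,(v+.5)/6-.5+142,z); print(n,(Q(-L[2])@(w[:2]-L[:2])*1e3).round(1))
E
```

```text
boxR [ 29.2 -43.9]
boxL [29.1 49.6]
topR [ 36.1 -49.4]
topL [29.8 46.9]
topRr [-89.9 -46.7]
topLr [-92.8  48. ]
railR start in top [  2.8 -61. ]
railR end in [169.7 -62.1]
railL start in top [ 4.  60.7]
railL end in [173.1  58.6]
```

The box is centred to about 2 mm and square, with about 11 mm clear to each rail at its front corners (230,350) and (412,328). I'll keep pushing straight.

Emit:
jog_arm(
  rows="0.5 0 0 0 0 0 0;1 0 0 0 0 0 0;1 0 0 0 0 0 0;1 0 0 0 0 0 0;1 0 0 0 0 0 0",
)

```text
time: 12.08
position: [0.5747, -0.0022, 0.0426]
tool_rot: [1.887, 2.506, -0.003]
ft_force: [1.2, -7.7, 5.1]
grip_width: 0.505
grip_force: 3.8
```

Emit:
jog_arm(
  rows="1 0 0 0 0 0 0;1 0 0 0 0 0 0;1 0 0 0 0 0 0;1 0 0 0 0 0 0;0.5 0 0 0 0 0 0",
)

```text
time: 12.7
position: [0.5621, 0.0415, 0.0426]
tool_rot: [1.886, 2.507, -0.003]
ft_force: [1.8, -7.8, 6.4]
grip_width: 0.502
grip_force: 4.0
```

```bash
python3 - <<'E'
from go import *
to(50,1,40)
a=grab('scene','s4')['img'];b=grab('side','d4')['img']
cv2.imwrite('pics/d4c.png',cv2.resize(b[142:242,225:335],(660,600),interpolation=cv2.INTER_CUBIC))
E
```

```text
lane mm [-17.9   1.3] z 42.6 yaw err 0.0005 tilt [ 0.0024 -0.004 ] F [ 1.8 -7.8  6.4] t 12.7 w 0.5 q [ 0.51  0.4  -0.75  1.84  0.32  1.02 -0.08]
target world [0.544 0.107 0.04 ] shift cm in tool [6.79 0.03 0.23] shift cm in target tool [6.79 0.03 0.26] turn [0.0012 0.0045 0.0005]
```

View pics/d4c.png

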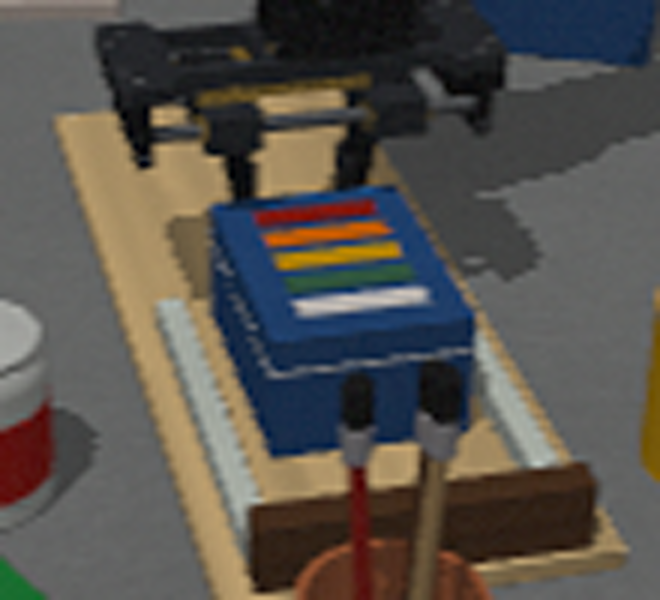

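```bash
python3 - <<'E'
from go import *
S,D=load('s1'),load('d1')
for n,d,u,v,z in [('tin top S',S,175+600/5,140+290/5,.085),('tin top D',D,219,199,.085),('mug top S',S,175+584/5,140+37/5,.085),('mug top D',D,348,194,.085),('mug handle S',S,175+492/5,140+75/5,.045)]:
    w=onplane(d,u,v,z); print(n,(Q(-L[2])@(w[:2]-L[:2])*1e3).round(0))
# bracket tip (left), height if its lane x,y is known
D=load('d4')
for z in (.08,.1,.12):
    w=onplane(D,143/6+225,165/6+142,z); print(z,(Q(-L[2])@(w[:2]-L[:2])*1e3).round(0))
E
```

```text
tin top S [ 104. -173.]
tin top D [ 110. -179.]
mug top S [153. 157.]
mug top D [159. 158.]
mug handle S [ 88. 178.]
0.08 [-43. -71.]
0.1 [ -6. -78.]
0.12 [ 31. -85.]
```

The tin and mug are well clear of the gripper's path. I'll push most of the rest, then creep up to the stop.

Emit:
jog_arm(
  rows="0.6 0 0 0 0 0 0;1 0 0 0 0 0 0;1 0 0 0 0 0 0;1 0 0 0 0 0 0;1 0 0 0 0 0 0",
)

```text
time: 13.42
position: [0.5495, 0.0852, 0.0425]
tool_rot: [1.887, 2.506, -0.003]
ft_force: [2.7, -7.7, 5.4]
grip_width: 0.502
grip_force: 4.0
```

Emit:
jog_arm(
  rows="0.8 0 0 0 0 0 0;0.6 0 0 0 0 0 0;0.4 0 0 0 0 0 0;0.2 0 0 0 0 0 0;0.2 0 0 0 0 0 0",
)

```text
time: 14.05
position: [0.5435, 0.1059, 0.0424]
tool_rot: [1.887, 2.506, -0.004]
ft_force: [2.2, -7.8, 5.8]
grip_width: 0.503
grip_force: 4.2
```

Emit:
jog_arm(
  rows="0.2 0 0 0 0 0 0;0.2 0 0 0 0 0 0;0 0 0 0 0 0 0",
)

```text
time: 14.42
position: [0.5423, 0.1102, 0.0424]
tool_rot: [1.887, 2.507, -0.003]
ft_force: [1.8, -6.8, 5.6]
grip_width: 0.502
grip_force: 3.7
```

```bash
python3 -c "
from go import *
where()"
```

```text
lane mm [53.6  1.4] z 42.4 yaw err -0.0002 tilt [ 0.0021 -0.0042] F [ 1.8 -6.8  5.6] t 14.425 w 0.5 q [ 0.41  0.38 -0.78  1.87  0.32  1.02 -0.21]
```

Creeping on until the force rises.

Emit:
jog_arm(
  rows="0.15 0 0 0 0 0 0;0.15 0 0 0 0 0 0;0 0 0 0 0 0 0",
)

```text
time: 14.8
position: [0.5415, 0.1129, 0.0424]
tool_rot: [1.887, 2.506, -0.003]
ft_force: [2.1, -6.9, 5.5]
grip_width: 0.498
grip_force: 3.9
```

Emit:
jog_arm(
  rows="0.15 0 0 0 0 0 0;0.1 0 0 0 0 0 0;0 0 0 0 0 0 0",
)

```text
time: 15.18
position: [0.5411, 0.1141, 0.0424]
tool_rot: [1.887, 2.505, -0.005]
ft_force: [3.6, -8.9, 6.5]
grip_width: 0.5
grip_force: 4.9
```

Emit:
jog_arm(
  rows="0.1 0 0 0 0 0 0;0.1 0 0 0 0 0 0;0 0 0 0 0 0 0",
)

```text
time: 15.55
position: [0.541, 0.1141, 0.0425]
tool_rot: [1.887, 2.503, -0.008]
ft_force: [4.1, -12.1, 7.2]
grip_width: 0.5
grip_force: 6.6
```

Emit:
jog_arm(
  rows="0.15 0 0 0 0 0 0;0 0 0 0 0 0 0",
)

```text
time: 15.8
position: [0.5409, 0.1141, 0.0425]
tool_rot: [1.887, 2.501, -0.01]
ft_force: [3.7, -14.9, 7.4]
grip_width: 0.5
grip_force: 7.9
```

```bash
python3 -c "
from go import *
where()"
```

```text
lane mm [57.7  1.6] z 42.5 yaw err -0.0027 tilt [ 0.0029 -0.0101] F [  3.7 -14.9   7.4] t 15.8 w 0.5 q [ 0.4   0.38 -0.78  1.87  0.32  1.02 -0.23]
```

The box is against the stop: the position holds while the force climbs. Next I'll back straight off, lift and look.

Emit:
jog_arm(
  rows="-0.6 0 0 0 0 0 0;-2 0 0 0 0 0 0;-4 0 0 0 0 0 0;-4 0 0 0 0 0 0;-4 0 -2 0 0 0 0",
)

```text
time: 16.42
position: [0.577, -0.0193, 0.0597]
tool_rot: [-1.883, -2.509, 0.003]
ft_force: [0.5, 0.7, 0.4]
grip_width: 0.503
grip_force: 0.0
```

Emit:
jog_arm(
  rows="-2 0 -5 0 0 0 0;-3 0 -5 0 0 0 0;-4 0 -5 0 0 0 0;0 0 0 0 0 0 0",
)

```text
time: 16.92
position: [0.606, -0.1083, 0.2139]
tool_rot: [1.89, 2.502, 0.003]
ft_force: [-0.3, -0.4, -0.4]
grip_width: 0.502
grip_force: 0.0
```

```bash
python3 - <<'E'
from go import *
where()
a=grab('scene','s5')['img'];b=grab('side','d5')['img']
A=cv2.resize(a[160:220,215:335],(800,400),interpolation=cv2.INTER_CUBIC)
B=cv2.resize(b[142:242,225:335],(660,600),interpolation=cv2.INTER_CUBIC)
cv2.imwrite('pics/f5.png',cv2.resize(np.hstack([cv2.resize(A,(1200,600)),B]),(800,258),interpolation=cv2.INTER_AREA))
cv2.imwrite('pics/f5.png',np.vstack([cv2.resize(a[155:215,215:325],(550,300),interpolation=cv2.INTER_CUBIC),cv2.resize(b[175:235,230:340],(550,300),interpolation=cv2.INTER_CUBIC)]))
E
```

```text
lane mm [-174.     0.6] z 213.9 yaw err -0.0038 tilt [ 0.0061 -0.0022] F [-0.3 -0.4 -0.4] t 16.925 w 0.5 q [ 0.72  0.33 -0.73  1.54  0.22  1.35  0.25]
```

View pics/f5.png

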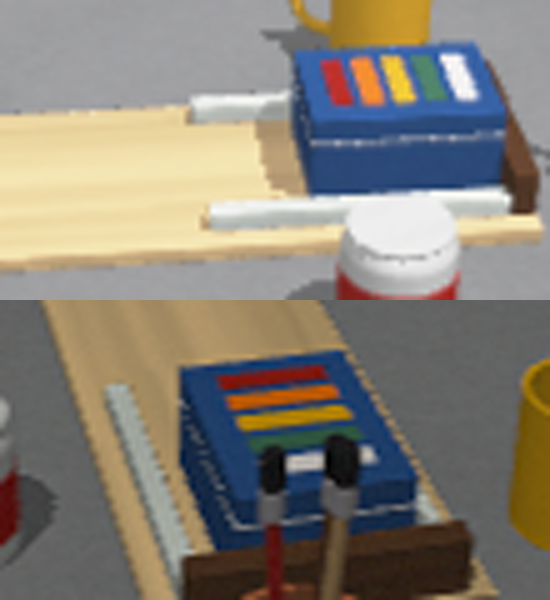

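The box rests square against the stop, with a clear gap to the rails in both views (scene lid (295,50)–(505,130), side lid (180,368)–(415,480)). The mug and tin look undisturbed and the robot is clear, so I'm handing in.

```bash
python3 -c "
from bench import ticket
print(ticket.close_job())"
```

```text
the job is handed in; nothing more can be done
None
```

The blue pastel box was pushed down the lane and rests square against the wooden stop, with no rail contact seen and the job handed in at about 17 s.

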